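# Bed a microscope barrel in its V-block against the stop and clamp it

### The arm

A 6-joint arm with a two-finger parallel gripper is mounted at the origin on the work surface. World frame = base frame: x ahead of the robot, y to its left, z up, the work surface at z = 0. Lengths are in mm, angles in rad, forces in N, time in s.
With the tool pointing down it reaches from about 350 to 875 mm from the base axis. Payload 4.2 kg.
Tool frame: the origin (TCP) lies between the finger pads; the fingertips stand 25 mm ahead of it and the grasp point (between the pads) lies 6 mm ahead of it; z points along the fingers, y is the line along which they close (so a half turn about z gives the same grasp; the last joint's range is limited). The gripper opens to 85 mm and grips with 20 to 120 N. Pads are 22 mm wide; open, the fingers measure 114 mm over their backs; the gripper's body (76 mm by 85 mm) begins 54 mm behind the grasp point. The pads swing forward as they close: fully open they stand 13 mm farther back than shut.
Start: joints at [1.432, 0.385, 0.008, 0, -1.194, -0.259], TCP at [242.086, 576.189, 256.312] pointing down, gripper open.
Joint ranges: [-3.14, 3.14], [-1.21, 2.06], [-1.07, 1.41], [-3.16, 2.05], [-2.99, -0.16], [-3.1, 3.1]. Speed limits (rad/s): [2.79, 2.79, 3.14, 3.14, 3.14, 3.14].

### API

Orientations are given as a unit quaternion [x, y, z, w].
In Python, from bench import arm gives the robot as it stands.
- The arm moves only by the shell command python3 -m pendant 'ROWS'. ROWS is JSON, a list of rows, each a list of 7 numbers: the shift along the tool's x, y, z in m, then the turn, a rotation vector about the tool's x, y, z in degrees, then the finger opening in m, from 0 to 0.0854. In form: [[x, y, z, wx, wy, wz, fingers], ...]. A call has 1 to 12 rows; each row shifts and turns the commanded pose from where the row before left it, along the tool's axes as they then stand; what a row does not reach is not made up. A row lasts 1/10 s, in which the tool goes at most 50 mm and 8.59 degrees, less where a joint would pass 70% of its speed; a pose out of reach is approached as far as the arm can. A call is refused whole if a number of a shift passes 0.05 or a number of a turn 8.59, either way. A call with a gripper value outside its range is refused whole. The fingers move at their own pace and stop on an object; the grip force is fixed at half the most. Time passes only in rows, so rows that do not move let the fingers close. It gives the time, the measured TCP pose, the force, the opening and the grip force at its end, in the units of the state.
- arm.read_state(): the state, without advancing time (a new reading comes with each control period).
- arm.get_image(name): name is "side" or "top" or "wrist"; returns a dict with "image" (400x640x3 uint8, red, green, blue), "fx", "fy", "cx", "cy" (pixels), "k1" (the pictures are not rectified: a ray, as slopes to the right and down, at radius r is drawn at 1 + k1 r^2 times it, then the intrinsics apply), "xyz" and "rotation" of the camera in the world. Camera axes: x right, y down, z forward; pixel columns grow to the right and rows downward; lengths in mm; the calibration is good to about 2 mm. A picture is of the moment at which its call begins. There is no depth.
- arm.job_done(): hands the job in; it is judged then, once.
The state is a dict: "clock": time; "joints": joint angles; "joint_vel": joint speeds; "joint_efforts": joint torques, N m; "position": TCP position; "ee_rot": TCP orientation; "contact_force": force on the tool from outside, world axes, zero at the start; "wrist_torque": the same for the moment, N m; "gripper_width": finger opening in mm; "grasp_force": force on a finger pad.
Only numpy, scipy, OpenCV 4.12 (cv2) and the standard library are available. Lean on these libraries where they do the work, as an engineer would, in place of code of your own. Each camera call takes 0.05 s, during which the arm holds its last target. There are 200 camera calls.

### The job

Take the microscope barrel from its green cradle and lay it gently in the two V's of the steel V-block, lens end towards the stop, then slide it along the V's until the lens end bears lightly on the stop (hold it there with about 5 N for half a second) so that it lies fully home in both V's. Then swing the clamp arm over onto the barrel, bed it with a steady press of about 6 N on its red tab for half a second, and leave it closed; do not knock or force the barrel, and leave the jar, screwdriver and bottle alone.

Things in the scene. Friction and masses are not known exactly. Their poses are not given: they have to be found in the camera images.
- barrel: Microscope barrel, 0.25 to 0.45 kg: plain round cylinder 36 mm in diameter, 190 mm long, black with a silver band 50 mm wide round the middle and a red ring at the tail. Origin on its axis at mid length; its x axis runs along the barrel towards the lens end (nose). It may be rolled about x.
- barrel_nose (a point): Centre of the barrel's flat lens end, 95 mm along x from its origin, with a thin silver ring near it.
- cradle: Fixed green plastic cradle 170 x 64 mm holding the barrel at the start, barrel axis 32 mm above the table, x along the barrel. Two saddles 20 mm long at x = -60 and +60 mm with lips 24 mm high; the 100 mm between them is open down to a 6 mm base plate, so fingers fit beside the barrel's middle. Origin: centre of the underside.
- block: Fixed V-fixture: grey base (x -95 to 135, y -50 to 66, 14 mm thick), two steel 90 degree V's 24 mm long at x = -60 and +60 mm with an open 96 mm gap between for the fingers. Origin on the table under the V's centre line, z up, x along the V's to the stop. Barrel fully home: axis over y = 0, 80 mm above the origin, parallel to x. V sides reach z = 82, y = +-36 mm.
- stop: End stop bolted to the V-fixture's base plate, set differently each time: upright aluminium plate 10 x 44 mm, 84 mm high with a yellow spot on its face. Origin: centre of the plate's underside on top of the base plate, x as the block's.
- stop_face (a point): Centre of the stop's face that the barrel's lens end bears on, at V-axis height; its x axis points out through the back of the stop (the block's x). 90 to 106 mm from the block's origin along the block's x. Rigid: feel for it slowly; 20 N is too much.
- clamp (a joint): Clamp arm angle, rad: 0 = level across a fully seated barrel, 1.57 = upright, 1.7 to 1.95 at the start (open, leaning back from the barrel). Hinge axis along the block's x; 0.15 N m of friction holds it where it is left. Arm 97 mm long from the hinge, 14 mm wide, 12 mm thick; a rubber pad under it meets the barrel's top 52 mm from the hinge. Stiff once it meets the barrel.
- clamp_pivot (a point): The clamp's hinge axis, fixed on the block at x = 66, y = 52, z = 108 mm of its frame (on top of a black fork 18 mm long in y, 30 mm wide, 120 mm high). The closed arm points to the block's -y.
- clamp_tab (a point): Middle of the outer (upper when closed) face of the red tab, 82 mm from the hinge; push here to swing the arm over, and press here. Tab 24 mm wide, 30 mm long. A press here reaches the barrel 1.6 times stronger, less about 3 N of hinge friction.
- jar: Loose small amber jar, 42 mm wide, 48 mm high, bystander. Origin: centre of its underside.
- driver: Loose screwdriver with red handle lying on the table, bystander.
- bottle: Loose white plastic bottle, 54 mm wide, 140 mm high, bystander. Origin: centre of its underside.
Mind the look-alikes: they are no part of the job. What is shaped like the barrel but blue or purple is not meant.

How it is judged:
By the outcome, as a careful person would: the job done as asked, in the order asked, and still so for the second after the job is handed in, with the robot touching nothing.
It also fails if it takes over 72 s, if anything falls off the work surface, if the arm or the gripper's body presses on something with over 40 N, if the wrist force passes 120 N, or if a joint passes its speed limit or range.

## Working session

There is one attempt and no reset: what is moved stays moved. The work goes in short steps, Python scripts to look and compute and a shell command to move; the robot and the scene stay as the last step left them, time stands still between calls to the robot, and variables do not carry over. Pictures are saved under pics/ and viewed, at most 10 in all, crops included, and the job is handed in when it is done.

```bash
mkdir -p pics; ls
python3 - <<'E'
from bench import arm
import cv2,numpy as np
s=arm.read_state();print(s)
for n in ("top","side"):
    d=arm.get_image(n);cv2.imwrite(f"pics/{n}0.png",d["image"][:,:,::-1]);print(n,{k:v for k,v in d.items() if k!="image"})
E
```

```text
pics
{'clock': 0.0, 'joints': array([ 1.43159796e+00,  3.85539917e-01,  6.63087926e-03, -4.90543545e-04,
       -1.19402856e+00, -2.58592819e-01]), 'joint_vel': array([ 0.00175376, -0.00014017, -0.00194571, -0.00111076,  0.00204291,
        0.00035365]), 'joint_efforts': array([-3.19121891e-04, -3.92282224e+01,  1.88399774e+01,  4.18605387e+00,
       -4.64501500e-03, -7.35515499e-06]), 'position': array([241.89467291, 575.71010448, 255.23481869]), 'ee_rot': array([ 9.80266922e-01, -1.97675399e-01, -1.63689182e-04,  1.08233033e-03]), 'contact_force': array([ 1.00314445,  0.90650372, -0.14486402]), 'wrist_torque': array([ 0.05400243, -0.02433225,  0.00451478]), 'grasp_force': 0.0, 'gripper_width': 85.48829425221601}
top {'fx': 426.10803310888855, 'fy': 426.10803310888855, 'cx': 314.65209042668954, 'cy': 203.3993953855084, 'k1': -0.0922058496084607, 'xyz': array([ 458.38625733,  -62.42350437, 1176.54413085]), 'rotation': array([ 0.70999374, -0.70333047,  0.017344  , -0.03056689])}
side {'fx': 370.66354063138544, 'fy': 370.66354063138544, 'cx': 324.85515686020494, 'cy': 196.9275226043298, 'k1': -0.03329988627228816, 'xyz': array([  78.33623895, -670.2451254 ,  696.08689048]), 'rotation': array([ 0.85474198, -0.27326294,  0.13975554, -0.4185832 ])}
```

View pics/top0.png

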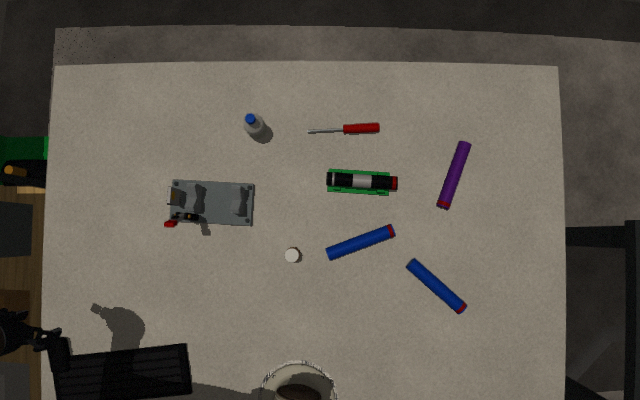

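View pics/side0.png

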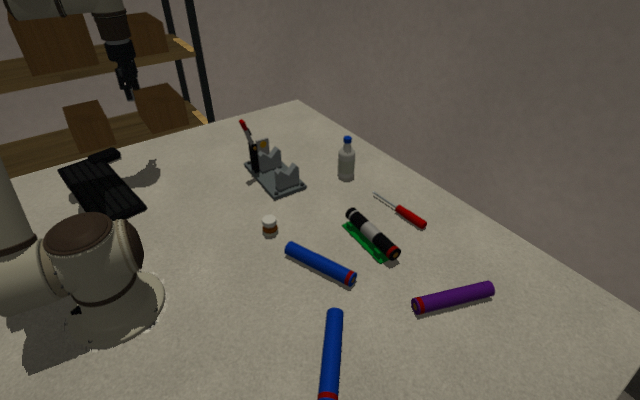

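The top view shows the barrel in its green cradle, with the nose at about (328,179) and the red tail at (397,183). The V-block is at (212,202), the stop is at its left end (172,197), and the open clamp's red tab is at (170,224). The side view agrees.

```bash
cat > h.py <<'E'
import numpy as np,cv2
from scipy.spatial.transform import Rotation as R
from bench import arm
def rays(d,uv):
    K=np.array([[d["fx"],0,d["cx"]],[0,d["fy"],d["cy"]],[0,0,1]])
    p=cv2.undistortPoints(np.array(uv,float).reshape(-1,1,2),K,np.array([d["k1"],0,0,0,0.])).reshape(-1,2)
    return R.from_quat(d["rotation"]).apply(np.c_[p,np.ones(len(p))])
def onz(d,uv,z):
    r=rays(d,uv);return d["xyz"]+r*((z-d["xyz"][2])/r[:,2])[:,None]
def proj(d,P):
    q=R.from_quat(d["rotation"]).inv().apply(np.atleast_2d(P)-d["xyz"]);s=q[:,:2]/q[:,2:]
    s=s*(1+d["k1"]*(s**2).sum(1))[:,None];return s*[d["fx"],d["fy"]]+[d["cx"],d["cy"]]
def tri(d1,u1,d2,u2):
    a=rays(d1,[u1])[0];b=rays(d2,[u2])[0]
    t=np.linalg.lstsq(np.c_[a,-b],d2["xyz"]-d1["xyz"],rcond=None)[0]
    p=d1["xyz"]+a*t[0];q=d2["xyz"]+b*t[1];return (p+q)/2,np.linalg.norm(p-q)
def delta(pos,rz,s=None):
    "tool-frame shift (m) and turn (deg) to pos with tool pointing down, tool y at world angle rz (deg)"
    s=s or arm.read_state();Rc=R.from_quat(s["ee_rot"])
    y=np.array([np.cos(np.radians(rz)),np.sin(np.radians(rz)),0]);
    if y@Rc.as_matrix()[:,1]<0:y=-y
    z=np.array([0,0,-1.]);G=R.from_matrix(np.c_[np.cross(y,z),y,z])
    return Rc.inv().apply(np.array(pos)-s["position"])/1000,(Rc.inv()*G).as_rotvec(degrees=True)
def snap(n,f):
    d=arm.get_image(n);cv2.imwrite(f"pics/{f}.png",d["image"][:,:,::-1]);np.save(f"pics/{f}.npy",d,allow_pickle=True);return d
def load(f):return np.load(f"pics/{f}.npy",allow_pickle=True).item()
E
python3 - <<'E'
from h import *
d=snap("top","t1")
n,t=onz(d,[(328,179.5),(397,183)],32);print("nose,tail",n,t,np.linalg.norm(n-t),"c",(n+t)/2,"ang",np.degrees(np.arctan2(*(n-t)[1::-1])))
print("base corners",onz(d,[(173,180),(254,184),(252,225),(170,222)],14))
print("tab",onz(d,[(170,224)],180))
print("others",onz(d,[(292,256),(258,128),(380,128),(307,131)],20))
s=arm.read_state();print(R.from_quat(s["ee_rot"]).as_matrix().round(3))
w=snap("wrist","w1");Rc=R.from_quat(s["ee_rot"]);print("cam in tool",Rc.inv().apply(w["xyz"]-s["position"]),(Rc.inv()*R.from_quat(w["rotation"])).as_matrix().round(3),w["fx"])
c=(n+t)/2
a=np.degrees(np.arctan2(*(n-t)[1::-1]))
print(delta([c[0],c[1],300],a+90))
E
```

```text
nose,tail [601.02901389 -76.04097105  32.        ] [ 593.17730149 -262.57763771   32.        ] 186.70184091046065 c [ 597.10315769 -169.30930438   32.        ] ang 87.58972545276792
base corners [[599.2039903  355.9910442   14.        ]
 [589.3214269  127.47615186  14.        ]
 [476.38646442 130.76840128  14.        ]
 [481.93475847 360.64129551  14.        ]]
tab [[473.81902436 300.08715074 180.        ]]
others [[ 393.62560976   19.47095929   20.        ]
 [ 745.01688411  118.87870783   20.        ]
 [ 746.98464869 -218.70085616   20.        ]
 [ 736.9660371   -17.24013817   20.        ]]
[[ 0.922 -0.387 -0.001]
 [-0.387 -0.922 -0.002]
 [ 0.     0.002 -1.   ]]
cam in tool [  69.85754244   -0.96249338 -119.20034015] [[-0.001 -0.961 -0.278]
 [ 1.    -0.001  0.   ]
 [-0.    -0.278  0.961]] 357.0768106983655
(array([ 0.61613863,  0.54944828, -0.04355123]), array([ 6.11674564e-02, -5.02859343e-02,  6.96114099e+01]))
```

```bash
python3 -m pendant '[[0,0,-0.04,0,0,0,0.085],[0,0,-0.034,0,0,0,0.085],[0.041,0.021,0,0,0,0,0.085],[0.041,0.021,0,0,0,0,0.085],[0.041,0.021,0,0,0,0,0.085],[0.041,0.021,0,0,0,0,0.085],[0.041,0.021,0,0,0,0,0.085],[0.041,0.021,0,0,0,0,0.085],[0.041,0.021,0,0,0,0,0.085],[0.041,0.021,0,0,0,0,0.085],[0.041,0.021,0,0,0,0,0.085],[0.041,0.021,0,0,0,0,0.085]]'; python3 -m pendant '[[0,0,0,0,0,7.7,0.085],[0,0,0,0,0,7.7,0.085],[0,0,0,0,0,7.7,0.085],[0,0,0,0,0,7.7,0.085],[0,0,0,0,0,7.7,0.085],[0,0,0,0,0,7.7,0.085],[0,0,0,0,0,7.7,0.085],[0,0,0,0,0,7.7,0.085],[0,0,0,0,0,7.7,0.085],[0,0,0,0,0,0,0.085],[0,0,0,0,0,0,0.085]]'
python3 - <<'E'
from h import *
snap("wrist","w2")
E
```

```text
clock: 1.4
position: [539.5, 222.1, 330.3]
ee_rot: [0.98, -0.198, -0.0, -0.0]
contact_force: [0.6, 0.3, -0.2]
gripper_width: 85.3
grasp_force: 0.0
clock: 2.5
position: [538.6, 223.7, 330.2]
ee_rot: [-0.695, 0.719, 0.0, -0.0]
contact_force: [-0.4, 0.3, -0.6]
gripper_width: 84.9
grasp_force: 0.0
```

View pics/w2.png

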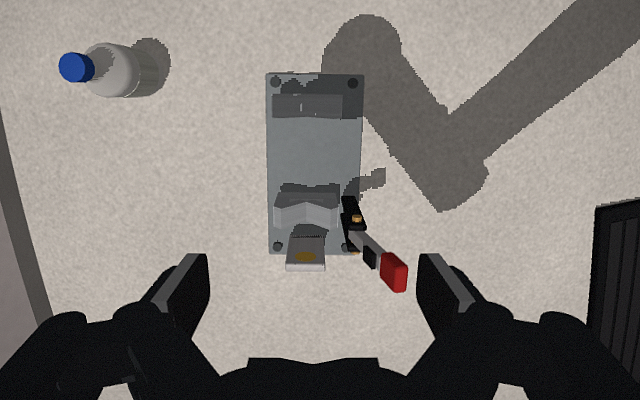

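The wrist view shows the block's base plate with corners near (266,74), (364,74), (267,254) and (361,253). The stop is at (306,255), the fork at (353,220) and the red tab at (394,272).

Run:
```python
from h import *
d=load("w2");im=d["image"].astype(int)
for p in [(100,266+3),(150,300),(150,255),(150,375),(80,300)]: print(p,im[p])
m=((im[:,:,0]-im[:,:,2])<4)&(im.sum(2)>60)
m=m.astype(np.uint8)
# edges: left edge rows 80..170, right edge rows 120..170, top edge columns 275..355
L=[(np.flatnonzero(m[r,250:300])[0]+250-.5,r) for r in range(80,250,3) if m[r,250:300].any()]
Rr=[(np.flatnonzero(m[r,330:385])[-1]+330+.5,r) for r in range(120,170,3)]
T=[(c,np.flatnonzero(m[60:130,c])[0]+60-.5) for c in range(272,360,3) if m[60:130,c].any()]
B=[(c,np.flatnonzero(m[230:270,c])[-1]+230+.5) for c in list(range(270,284,2))+list(range(330,340,2))]
print(L[::6],Rr[::4],T[::5],B)
def line(pts):
    P=onz(d,pts,14)[:,:2];
    v=cv2.fitLine(P.astype(np.float32),cv2.DIST_HUBER,0,.5,.01).ravel();r=(P-v[2:])@np.array([-v[1],v[0]])
    return v,r.std()
for n,p in zip("LRTB",(L,Rr,T,B)):
    v,s=line(p);print(n,v,np.degrees(np.arctan2(v[1],v[0])),s)
```

```text
(100, 269) [120 125 124]
(150, 300) [121 125 124]
(150, 255) [190 182 175]
(150, 375) [192 184 175]
(80, 300) [118 122 123]
[(np.float64(265.5), 80), (np.float64(265.5), 98), (np.float64(265.5), 116), (np.float64(266.5), 134), (np.float64(266.5), 152), (np.float64(266.5), 170), (np.float64(266.5), 188), (np.float64(267.5), 206), (np.float64(267.5), 224), (np.float64(268.5), 242)] [(np.float64(362.5), 120), (np.float64(361.5), 132), (np.float64(360.5), 144), (np.float64(360.5), 156), (np.float64(359.5), 168)] [(272, np.float64(72.5)), (287, np.float64(72.5)), (302, np.float64(73.5)), (317, np.float64(73.5)), (332, np.float64(73.5)), (347, np.float64(73.5))] [(270, np.float64(253.5)), (272, np.float64(253.5)), (274, np.float64(253.5)), (276, np.float64(253.5)), (278, np.float64(253.5)), (280, np.float64(253.5)), (282, np.float64(253.5)), (330, np.float64(254.5)), (332, np.float64(254.5)), (334, np.float64(254.5)), (336, np.float64(254.5)), (338, np.float64(254.5))]
L [4.9426869e-02 9.9877775e-01 5.9567383e+02 2.3991116e+02] 87.16689 0.35974479993378555
R [5.6805253e-02 9.9838525e-01 4.7906091e+02 2.1998375e+02] 86.74354 0.3708037808289121
T [ 9.9861670e-01 -5.2580174e-02  5.3854645e+02  1.3193324e+02] -3.0140119 0.3957858125837771
B [ 9.9859941e-01 -5.2907478e-02  5.6077423e+02  3.6083813e+02] -3.032791 0.09547696182084289
```

Run:
```python
import cv2
a=cv2.imread("pics/w2.png")[60:300,240:420];cv2.imwrite("pics/w2c.png",cv2.resize(cv2.convertScaleAbs(a,alpha=1.4),None,fx=2.5,fy=2.5,interpolation=cv2.INTER_CUBIC))
```

```text
(no output)
```

View pics/w2c.png

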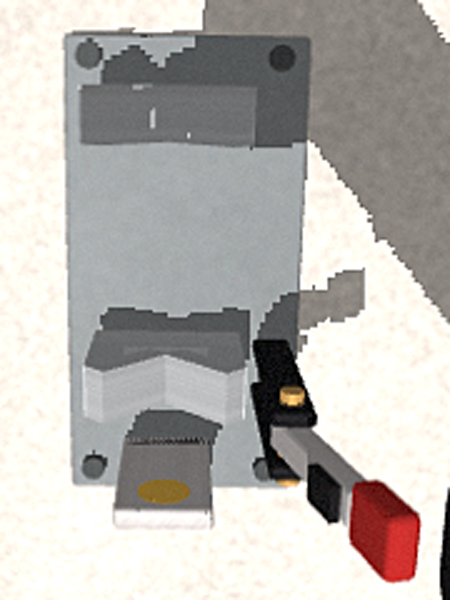

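The crop shows both V's and the stop, with its yellow spot at full-image (305,256). The plate edges fit consistently: the spans come out at 115.4 and 229.8 mm against the nominal 116 and 230. I'll check that pose by projecting the V's, then go and look at the barrel.

```bash
cat >> h.py <<'E'
XD=np.array([np.cos(np.radians(87.0)),np.sin(np.radians(87.0)),0]);YD=np.array([-XD[1],XD[0],0]);O=np.array([545.2,226.6,0])
def b2w(x,y,z):return O+x*XD+y*YD+[0,0,z]
def w2b(p):p=np.asarray(p)-O;return np.array([p@XD,p@YD,p[2]])
E
python3 - <<'E'
from h import *
d=load("w2");im=d["image"].astype(int)
for b in [(48,-36,82),(72,-36,82),(48,0,54.5),(72,0,54.5),(48,36,82),(72,36,82),(-48,-36,82),(-48,36,82),(66,43,120),(-72,-36,82),(-72,36,82)]:
    print(b,((proj(d,[b2w(*b)])[0]-[240,60])*2.5+1).round(0))
y=(im[:,:,0]-im[:,:,2]>60)&(im[:,:,1]-im[:,:,2]>40);y[:,330:]=0;y[:240]=0
c=np.argwhere(y).mean(0)[::-1];print("spot",c,y.sum(),w2b(onz(d,[c],80)[0]))
r=(im[:,:,0]-im[:,:,1]>60);r[:,420:]=0;p=np.argwhere(r)[:,::-1];print("tab",p.min(0),p.max(0),p.mean(0))
# tab centre: cast ray on block plane x=66
v=rays(d,[p.mean(0)])[0];t=((b2w(66,0,0)-d["xyz"])@XD)/(v@XD);q=w2b(d["xyz"]+v*t);print("tab b",q,"angle",np.arctan2(q[2]-108,-(q[1]-52)),np.hypot(q[2]-108,q[1]-52))
print(delta([597-0,-190,270],-2.4))
E
```

```text
(48, -36, 82) [ 81. 370.]
(72, -36, 82) [ 82. 422.]
(48, 0, 54.5) [166. 353.]
(72, 0, 54.5) [165. 402.]
(48, 36, 82) [248. 373.]
(72, 36, 82) [245. 424.]
(-48, -36, 82) [ 78. 144.]
(-48, 36, 82) [256. 147.]
(66, 43, 120) [270. 446.]
(-72, -36, 82) [78. 83.]
(-72, 36, 82) [259.  86.]
spot [305.06164384 255.98630137] 146 [105.83983121   0.28108789  80.        ]
tab [380 253] [407 292] [393.34370771 273.71312585]
tab b [ 66.          73.15796252 192.79995751] angle 1.8153084884991224 87.3996119640276
(array([ 0.4114886 , -0.07245442,  0.06021755]), array([ 0.01480488, -0.00707165,  0.4417909 ]))
```

```bash
python3 -m pendant '[[0.041,-0.0072,0.006,0,0,0,0.085],[0.041,-0.0072,0.006,0,0,0,0.085],[0.041,-0.0072,0.006,0,0,0,0.085],[0.041,-0.0072,0.006,0,0,0,0.085],[0.041,-0.0072,0.006,0,0,0,0.085],[0.041,-0.0072,0.006,0,0,0,0.085],[0.041,-0.0072,0.006,0,0,0,0.085],[0.041,-0.0072,0.006,0,0,0,0.085],[0.041,-0.0072,0.006,0,0,0,0.085],[0.041,-0.0072,0.006,0,0,0,0.085],[0,0,0,0,0,0.4,0.085],[0,0,0,0,0,0,0.085]]'
python3 - <<'E'
from h import *
snap("wrist","w3")
E
```

```text
clock: 3.75
position: [595.5, -189.6, 269.7]
ee_rot: [-0.691, 0.723, 0.0, -0.0]
contact_force: [-0.9, 0.4, 0.1]
gripper_width: 85.1
grasp_force: 0.0
```

View pics/w3.png

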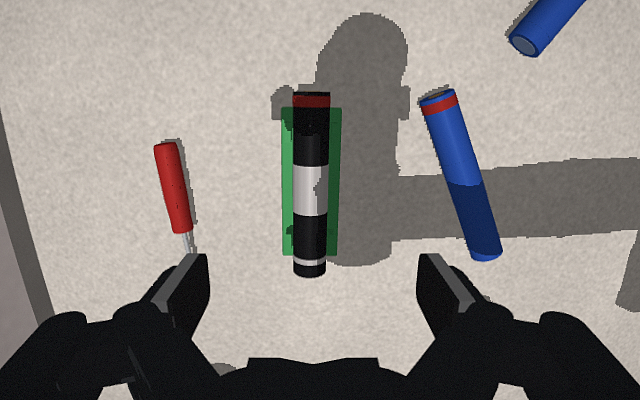

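The barrel lies in the cradle. Its tail is at (312,95), the silver band spans rows 166–215, and the nose end is at (310,275). Plain table lies on both sides of its middle, clear for the fingers.

Run:
```python
from h import *
d=load("w3");im=d["image"].astype(int)
g=im[:,:,1]-(im[:,:,0]+im[:,:,2])/2
bar=(g<12)&(~((im[:,:,0]-im[:,:,2]>7)))
E=[];
for r in range(120,250,4):
    row=im[r,280:345];x=np.flatnonzero(g[r,280:345]<14)
    # run containing column 310
    k=30;a=k
    while g[r,280+a-1]<14 and a>0:a-=1
    b=k
    while g[r,280+b+1]<14 and b<64:b+=1
    E.append((280+a,280+b,r))
print(E[::3])
E=np.array([e for e in E if 28<e[1]-e[0]<42],float)
M=onz(d,np.c_[(E[:,0]+E[:,1])/2,E[:,2]],32)[:,:2]
v=cv2.fitLine(M.astype(np.float32),cv2.DIST_HUBER,0,.5,.01).ravel();v*=np.r_[[np.sign(v[1])]*2,1,1]
print("axis",v,np.degrees(np.arctan2(v[1],v[0])),((M-v[2:])@[-v[1],v[0]]).std(),len(E))
L=onz(d,E[:,[0,2]],35)[:,:2];Rr=onz(d,E[:,[1,2]],35)[:,:2];print("width",np.linalg.norm(L-Rr,axis=1).mean())
s=(im.max(2)[:,306:314].mean(1));
rows=np.flatnonzero(s[140:240]>90)+140;print("band rows",rows.min(),rows.max(),s[rows.min()-2:rows.min()+2],s[rows.max()-1:rows.max()+3])
print("rows col310",[(r,int(s[r])) for r in list(range(86,112,2))+list(range(254,282,2))])
T=onz(d,[(310,rows.min()-.5),(310,rows.max()+.5)],50)[:,:2];print("band",T,np.linalg.norm(T[0]-T[1]))
u=v[:2];c=v[2:]+u*((T.mean(0)-v[2:])@u);print("barrel centre",c)
print("nose expected",proj(d,[[*(c+95*u),32]]),"tail",proj(d,[[*(c-95*u),32]]))
print(delta([*c,100],np.degrees(np.arctan2(u[1],u[0]))+90))
```

```text
[(293, 329, 120), (294, 328, 132), (294, 328, 144), (293, 328, 156), (293, 328, 168), (293, 327, 180), (293, 327, 192), (293, 327, 204), (294, 326, 216), (293, 326, 228), (293, 325, 240)]
axis [ 6.1018880e-02  9.9813664e-01  5.9811896e+02 -1.6966280e+02] 86.5017 0.23832039193341845 33
width 34.42655956755619
band rows 167 215 [ 26.     66.5   224.375 205.875] [202.75 211.5   24.5   24.5 ]
rows col310 [(86, 105), (88, 107), (90, 112), (92, 12), (94, 18), (96, 67), (98, 79), (100, 79), (102, 79), (104, 79), (106, 78), (108, 13), (110, 15), (254, 29), (256, 29), (258, 21), (260, 127), (262, 192), (264, 197), (266, 8), (268, 26), (270, 29), (272, 28), (274, 28), (276, 19), (278, 169), (280, 216)]
band [[ 597.27744036 -190.17620072]
 [ 599.64318311 -140.1560406 ]] 50.07607369537503
barrel centre [ 598.39409931 -165.16207266]
nose expected [[308.98491127 269.54328783]] tail [[311.55115881  91.74742541]]
(array([-0.02358662, -0.00181715,  0.1701394 ]), array([0.02061403, 0.0056243 , 1.03915054]))
```

```bash
python3 -m pendant '[[-0.0236,-0.0018,0,0,0,1.0,0.085],[0,0,0.04,0,0,0,0.085],[0,0,0.04,0,0,0,0.085],[0,0,0.04,0,0,0,0.085],[0,0,0.04,0,0,0,0.085],[0,0,0.01,0,0,0,0.085],[0,0,0,0,0,0,0.085],[0,0,0,0,0,0,0.085]]'
python3 - <<'E'
from h import *
print(delta([598.4,-165.2,38],-3.5))
E
```

```text
clock: 4.6
position: [600.2, -164.7, 102.6]
ee_rot: [-0.686, 0.728, -0.002, 0.001]
contact_force: [-0.1, -0.0, 0.1]
gripper_width: 84.9
grasp_force: 0.0
(array([0.00056268, 0.00203582, 0.06458381]), array([-0.22350555, -0.03442684,  0.11743878]))
```

```bash
python3 -m pendant '[[0.0005,0.0015,0.02,0,0,0.1,0.085],[0,0,0.02,0,0,0,0.085],[0,0,0.015,0,0,0,0.085],[0,0,0.009,0,0,0,0.085],[0,0,0,0,0,0,0.085],[0,0,0,0,0,0,0.085]]'; python3 -m pendant '[[0,0,0,0,0,0,0.034],[0,0,0,0,0,0,0.03],[0,0,0,0,0,0,0.02],[0,0,0,0,0,0,0.02],[0,0,0,0,0,0,0.02],[0,0,0,0,0,0,0.02]]'; python3 -m pendant '[[0,0,0,0,0,0,0.02],[0,0,0,0,0,0,0.02]]'
```

```text
clock: 5.2
position: [598.2, -165.6, 37.9]
ee_rot: [-0.685, 0.729, -0.001, 0.001]
contact_force: [-0.0, 0.5, -0.1]
gripper_width: 85.3
grasp_force: 0.0
clock: 5.8
position: [597.8, -165.6, 37.2]
ee_rot: [-0.685, 0.729, -0.001, 0.001]
contact_force: [-0.1, 0.1, 5.5]
gripper_width: 34.4
grasp_force: 59.5
clock: 6.0
position: [597.8, -165.6, 37.2]
ee_rot: [-0.685, 0.729, -0.001, 0.001]
contact_force: [-0.4, 0.0, 5.6]
gripper_width: 34.3
grasp_force: 59.5
```

```bash
python3 -m pendant '[[0,0,-0.003,0,0,0,0.02],[0,0,-0.007,0,0,0,0.02],[0,0,-0.02,0,0,0,0.02],[0,0,-0.03,0,0,0,0.02],[0,0,-0.04,0,0,0,0.02],[0,0,-0.04,0,0,0,0.02],[0,0,-0.03,0,0,0,0.02],[0,0,0,0,0,0,0.02],[0,0,0,0,0,0,0.02]]'
python3 - <<'E'
from h import *
snap("wrist","w4"); snap("side","s4"); s=arm.read_state()
print(s["contact_force"],s["wrist_torque"],s["gripper_width"],s["grasp_force"],s["position"])
print(delta(b2w(-8,0,207),-3.0))
E
```

```text
clock: 6.9
position: [596.0, -165.2, 205.6]
ee_rot: [-0.684, 0.729, 0.001, -0.0]
contact_force: [-0.3, 0.9, -4.0]
gripper_width: 34.4
grasp_force: 60.4
[ 0.9884424  -0.11238965 -3.82796195] [-0.00401334  0.05173566  0.00224309] 34.16781712481565 60.357903242111206 [ 595.3285018  -165.19492202  203.66928554]
(array([-0.37984448,  0.07472873, -0.00261894]), array([ 0.3092288 ,  0.04817113, -0.62501393]))
```

View pics/w4.png

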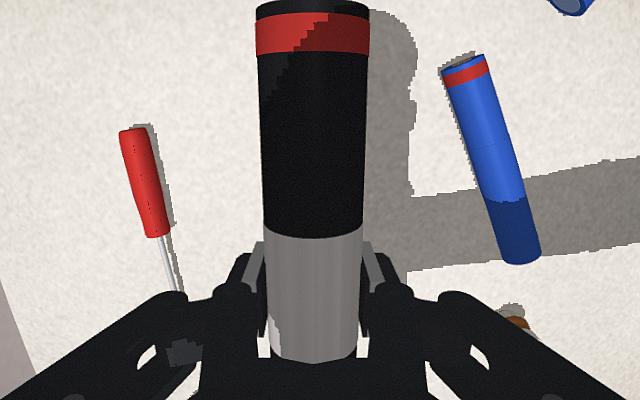

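The barrel hangs straight in the gripper, tail up in the image and its left and right edges at columns 260 and 365. Next I'll compute its exact pose in the tool frame from these edges.

```bash
cat > barrel.py <<'E'
from h import *
import sys
def barrel(f,s,r0=64,r1=222):
    d=load(f);im=d["image"].astype(int);mx=im.max(2)
    def edge(r):
        row=mx[r];t=lambda a,b,st:next(c for c in range(a,b,st) if row[c]>90)
        a=t(312,150,-1);b=t(312,480,1)
        sub=lambda i,o:(i*(row[o]-90)+o*(90-row[i]))/(row[o]-row[i])
        return sub(a+1,a),sub(b-1,b)
    rr=np.arange(r0,r1,4);E=np.array([edge(r) for r in rr])
    N=[]
    for k in (0,1):
        V=rays(d,np.c_[E[:,k],rr]);n=None;w=np.ones(len(V))
        for _ in range(10):
            n=np.linalg.svd(V*w[:,None])[2][2];res=abs(V@n);w=1/(1+(res/.001)**2)
        N.append(n);print("res px",np.median(res)*350,end=" ")
    ax=np.cross(*N);ax/=np.linalg.norm(ax)
    z=rays(d,[[312,150]])[0];t1=np.cross(N[0],ax);t2=np.cross(N[1],ax)
    t1*=np.sign(t1@z);t2*=np.sign(t2@z);bi=t1/np.linalg.norm(t1)+t2/np.linalg.norm(t2);bi/=np.linalg.norm(bi)
    half=np.arccos(np.clip(t1@t2,-1,1))/2;D=18/np.sin(half);P=d["xyz"]+bi*D
    return d,ax,P,D
if __name__=="__main__":
    s=arm.read_state();Rc=R.from_quat(s["ee_rot"]);d,ax,P,D=barrel("w4",s)
    axt=Rc.inv().apply(ax);axt*=-np.sign(axt[0]);Pt=Rc.inv().apply(P-s["position"]);Pt=Pt-axt*Pt[0]/axt[0]
    print("\naxis in tool",axt,"point at tool x=0",Pt,"D",D)
    c=Rc.inv().apply(d["xyz"]-s["position"]);r=Rc.inv().apply(rays(d,[[313,238.5]])[0])
    q=c+r*((Pt[2]-18-c[2])/r[2]);print("band tail edge at tool x",q,"-> origin offset",q[0]-25)
E
python3 barrel.py
```

```text
res px 0.07094286493902063 res px 0.07485744045085466 
axis in tool [-0.99999464  0.00204473 -0.00255899] point at tool x=0 [ 0.         -0.0165075   2.43305797] D 123.68515891881772
band tail edge at tool x [ 2.46012122e+01  1.41900142e-02 -1.55669420e+01] -> origin offset -0.39878783008241925
```

```bash
python3 -m pendant '[[-0.02,0.004,0,0,0,-0.3,0.02],[-0.037,0.0071,0,0,0,-0.3,0.02],[-0.04,0.0077,0,0,0,0,0.02],[-0.04,0.0077,0,0,0,0,0.02],[-0.04,0.0077,0,0,0,0,0.02],[-0.04,0.0077,0,0,0,0,0.02],[-0.04,0.0077,0,0,0,0,0.02],[-0.04,0.0077,0,0,0,0,0.02],[-0.04,0.0077,0,0,0,0,0.02],[-0.03,0.0058,0,0,0,0,0.02],[-0.018,0.0035,0,0,0,0,0.02],[0,0,0,0,0,0,0.02]]';python3 -m pendant '[[0,0,0,0,0,0,0.02],[0,0,0,0,0,0,0.02],[0,0,0,0,0,0,0.02]]'
python3 - <<'E'
from h import *
s=arm.read_state();print(s["position"],s["contact_force"],w2b(s["position"]),delta(b2w(-3,0,120),-3.0))
d=snap("wrist","w5")
E
```

```text
clock: 8.2
position: [542.4, 224.6, 204.4]
ee_rot: [-0.689, 0.724, 0.0, -0.002]
contact_force: [0.5, 0.7, -2.7]
gripper_width: 34.5
grasp_force: 60.4
clock: 8.5
position: [543.4, 221.7, 206.1]
ee_rot: [-0.688, 0.726, 0.0, -0.0]
contact_force: [-0.1, 0.6, -2.9]
gripper_width: 34.5
grasp_force: 60.4
[543.37355769 221.68330288 206.06090115] [-0.10859814  0.60211557 -2.88872709] [ -5.00554756   1.56661919 206.06090115] (array([-0.00205467, -0.00161705,  0.08605881]), array([ 0.03556929, -0.03114029, -0.08450885]))
```

```bash
python3 -m pendant '[[0,-0.0016,0.015,0,0,0,0.02],[0,0,0.03,0,0,0,0.02],[0,0,0.03,0,0,0,0.02],[0,0,0.015,0,0,0,0.02],[0,0,0.008,0,0,0,0.02],[0,0,0,0,0,0,0.02],[0,0,0,0,0,0,0.02],[0,0,0,0,0,0,0.02]]'
python3 - <<'E'
from h import *
s=arm.read_state();print(s["position"],s["contact_force"],w2b(s["position"]),delta(b2w(-3,0,90),-3.0))
d=snap("side","s5");a=cv2.resize(d["image"][100:220,200:340,::-1],None,fx=5,fy=5,interpolation=cv2.INTER_CUBIC);cv2.imwrite("pics/s5c.png",a)
E
```

```text
clock: 9.35
position: [545.7, 223.2, 109.7]
ee_rot: [-0.688, 0.725, -0.0, 0.001]
contact_force: [0.6, -0.3, -2.6]
gripper_width: 34.6
grasp_force: 60.3
[545.72453064 223.20815233 109.72455121] [ 0.6068708  -0.32744601 -2.64477539] [ -3.35974745  -0.70132738 109.72455121] (array([-0.0003279 ,  0.00074676,  0.01972344]), array([-0.13212008,  0.09279834,  0.00816926]))
```

View pics/s5c.png

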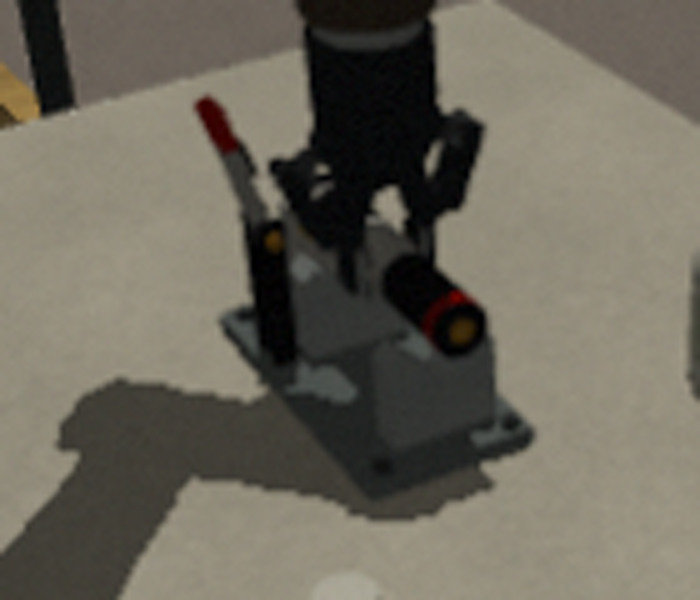

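The side crop shows the barrel above and in line with the two V's, tail towards the camera at (455,325), clear of the clamp and fork. I'll descend slowly, watching the force.

```bash
python3 -m pendant '[[0,0.0005,0.006,0,0,0,0.02],[0,0,0.006,0,0,0,0.02],[0,0,0.005,0,0,0,0.02],[0,0,0.003,0,0,0,0.02],[0,0,0,0,0,0,0.02],[0,0,0,0,0,0,0.02]]'; python3 -m pendant '[[0,0,0.001,0,0,0,0.02],[0,0,0.001,0,0,0,0.02],[0,0,0.001,0,0,0,0.02],[0,0,0,0,0,0,0.02]]'; python3 -m pendant '[[0,0,0.0005,0,0,0,0.02],[0,0,0.0005,0,0,0,0.02],[0,0,0,0,0,0,0.02]]'
```

```text
clock: 10.0
position: [544.5, 222.9, 88.2]
ee_rot: [-0.688, 0.725, -0.0, -0.0]
contact_force: [-0.3, 0.4, -3.4]
gripper_width: 34.1
grasp_force: 60.3
clock: 10.4
position: [545.1, 223.1, 85.8]
ee_rot: [-0.689, 0.725, -0.0, 0.001]
contact_force: [0.9, -0.3, -2.4]
gripper_width: 34.3
grasp_force: 60.5
clock: 10.7
position: [545.5, 223.2, 85.4]
ee_rot: [-0.689, 0.725, -0.001, 0.001]
contact_force: [1.8, -0.4, 2.7]
gripper_width: 34.4
grasp_force: 60.9
```

```bash
python3 -m pendant '[[0,-0.0005,0,0,0,0,0.02],[0,0,0,0,0,0,0.02],[0,0,0,0,0,0,0.02]]'; python3 -c "
from bench import arm
s=arm.read_state();print(s['contact_force'],s['wrist_torque'],s['position'])"
```

```text
clock: 11.0
position: [545.6, 223.2, 85.2]
ee_rot: [-0.689, 0.725, -0.0, 0.001]
contact_force: [0.3, -1.0, 5.1]
gripper_width: 34.4
grasp_force: 61.0
[ 0.33307613 -0.96004579  5.0702857 ] [-0.17808698 -0.28296343  0.06119143] [545.5735202  223.20605751  85.21541043]
```

```bash
python3 -m pendant '[[0,0,0,0,0,0,0.05],[0,0,0,0,0,0,0.05],[0,0,0,0,0,0,0.05],[0,0,0,0,0,0,0.05]]'; python3 -c "
from bench import arm
s=arm.read_state();print(s['contact_force'],s['wrist_torque'],s['position'])"; python3 -m pendant '[[0,0,0,0,0,0,0.03],[0,0,0,0,0,0,0.02],[0,0,0,0,0,0,0.02],[0,0,0,0,0,0,0.02],[0,0,0,0,0,0,0.02]]';python3 -c "
from bench import arm
s=arm.read_state();print(s['contact_force'],s['wrist_torque'],s['position'])"
```

```text
clock: 11.4
position: [544.5, 222.7, 83.8]
ee_rot: [-0.688, 0.725, 0.0, -0.001]
contact_force: [0.0, 0.4, -0.1]
gripper_width: 50.3
grasp_force: 0.0
[ 0.03756443  0.36247376 -0.10684508] [ 0.0119467   0.02268712 -0.03583217] [544.49103225 222.67187395  83.81821721]
clock: 11.9
position: [545.6, 222.9, 84.5]
ee_rot: [-0.688, 0.725, -0.0, 0.001]
contact_force: [4.3, -2.1, -0.9]
gripper_width: 34.3
grasp_force: 59.7
[ 4.2795318  -2.12201093 -0.92027011] [-0.38784813 -1.1715041  -0.0642187 ] [545.5631499  222.93561355  84.52987621]
```

```bash
python3 -m pendant '[[0,-0.0005,0,0,0,0,0.02],[0,-0.0003,0,0,0,0,0.02],[0,0,0,0,0,0,0.02]]';python3 -c "
from bench import arm
s=arm.read_state();print(s['contact_force'],s['wrist_torque'],s['position'])"
```

```text
clock: 12.2
position: [545.6, 222.9, 84.5]
ee_rot: [-0.688, 0.725, 0.0, 0.0]
contact_force: [1.7, -1.0, 3.3]
gripper_width: 34.4
grasp_force: 59.9
[ 1.73233305 -0.96726586  3.25072418] [-0.13030324 -0.44554919 -0.07494597] [545.59912701 222.89953988  84.52634887]
```

```bash
python3 -m pendant '[[0,-0.0004,0,0,0,0,0.02],[-0.0005,0,0,0,0,0,0.02],[-0.001,0,0,0,0,0,0.02],[-0.001,0,0,0,0,0,0.02],[-0.001,0,0,0,0,0,0.02],[-0.001,0,0,0,0,0,0.02]]';python3 -c "
from bench import arm
s=arm.read_state();print(s['contact_force'],s['wrist_torque'],s['position'])";python3 -m pendant '[[-0.001,0,0,0,0,0,0.02],[-0.001,0,0,0,0,0,0.02],[-0.001,0,0,0,0,0,0.02],[-0.001,0,0,0,0,0,0.02],[0,0,0,0,0,0,0.02]]';python3 -c "
from bench import arm
s=arm.read_state();print(s['contact_force'],s['wrist_torque'],s['position'])"
```

```text
clock: 12.8
position: [545.7, 225.0, 84.4]
ee_rot: [-0.688, 0.725, -0.0, -0.002]
contact_force: [0.4, -8.2, 6.2]
gripper_width: 34.2
grasp_force: 60.3
[ 0.41593018 -8.17128504  6.17911153] [-2.05435664 -0.23723316  0.0518373 ] [545.6736508  224.99693723  84.42372666]
clock: 13.3
position: [545.9, 229.1, 84.5]
ee_rot: [-0.688, 0.725, -0.0, -0.002]
contact_force: [0.6, -6.5, 6.1]
gripper_width: 34.2
grasp_force: 60.3
[ 0.56094994 -6.50917623  6.10873863] [-1.96843903 -0.14389263 -0.0223304 ] [545.89032136 229.06935215  84.46286506]
```

```bash
python3 -m pendant '[[-0.0005,0,-0.0003,0,0,0,0.02],[-0.0005,0,-0.0003,0,0,0,0.02],[-0.0005,0,0,0,0,0,0.02],[-0.0005,0,0,0,0,0,0.02]]';python3 -c "
from bench import arm
s=arm.read_state();print(s['contact_force'],s['wrist_torque'],s['position'])"
```

```text
clock: 13.7
position: [546.1, 232.5, 84.5]
ee_rot: [-0.688, 0.725, 0.0, -0.001]
contact_force: [0.7, -3.9, 2.6]
gripper_width: 34.4
grasp_force: 60.1
[ 0.71651231 -3.85125971  2.60187321] [-1.26738841 -0.02393171 -0.05894584] [546.05237063 232.47498196  84.51453149]
```

```bash
G="import sys
from bench import arm
s=arm.read_state();print(s['clock'],s['contact_force'].round(2),s['wrist_torque'].round(2),s['position'].round(2))"
python3 -m pendant '[[-0.0005,0,-0.0003,0,0,0,0.02],[-0.0005,0,0,0,0,0,0.02]]'>/dev/null;python3 -c "$G";python3 -m pendant '[[-0.0005,0,0,0,0,0,0.02],[-0.0005,0,0,0,0,0,0.02]]'>/dev/null;python3 -c "$G"
```

```text
13.9 [-0.5  -2.8  -2.08] [-0.54  0.01 -0.08] [546.16 234.46  84.52]
14.1 [-0.3  -1.4  -2.52] [-0.2   0.21 -0.03] [546.25 235.59  84.6 ]
```

```bash
G="import sys
from bench import arm
s=arm.read_state();print(s['clock'],s['contact_force'].round(2),s['wrist_torque'].round(2),s['position'].round(2))"
python3 -m pendant '[[-0.0003,0,0.0001,0,0,0,0.02],[-0.0003,0,0,0,0,0,0.02]]'>/dev/null;python3 -c "$G";python3 -m pendant '[[-0.0003,0,0,0,0,0,0.02],[-0.0003,0,0,0,0,0,0.02]]'>/dev/null;python3 -c "$G"
```

```text
14.3 [-1.4  -1.28 -1.65] [-0.17  0.33  0.  ] [546.38 236.04  84.68]
14.5 [-1.3  -1.52 -3.2 ] [-0.2   0.33 -0.03] [546.64 236.51  84.92]
```

```bash
G="import sys
from bench import arm
s=arm.read_state();print(s['clock'],s['contact_force'].round(2),s['wrist_torque'].round(2),s['position'].round(2))"
python3 -m pendant '[[-0.0003,0.0002,0.0003,0,0,0,0.02],[-0.0003,0,0.0001,0,0,0,0.02]]'>/dev/null;python3 -c "$G";python3 -m pendant '[[-0.0003,0,0,0,0,0,0.02],[-0.0003,0,0,0,0,0,0.02]]'>/dev/null;python3 -c "$G"
```

```text
14.7 [-1.23 -3.42  0.01] [-0.95  0.18 -0.02] [546.64 236.61  84.9 ]
14.9 [-0.66 -5.73 -0.11] [-1.73 -0.02 -0.05] [546.57 236.63  84.84]
```

```bash
G="import sys
from bench import arm
s=arm.read_state();print(s['clock'],s['contact_force'].round(2),s['wrist_torque'].round(2),s['position'].round(2))"
python3 -m pendant '[[-0.0002,0,0.0001,0,0,0,0.02],[-0.0001,0,0,0,0,0,0.02],[0,0,0,0,0,0,0.02]]'>/dev/null;python3 -c "$G";python3 -m pendant '[[0,0,0,0,0,0,0.02],[0,0,0,0,0,0,0.02]]'>/dev/null;python3 -c "$G"
```

```text
15.2 [-0.39 -5.83 -0.66] [-1.64  0.06 -0.01] [546.56 236.65  84.82]
15.4 [-0.81 -5.78  0.5 ] [-1.64  0.03 -0.02] [546.56 236.65  84.84]
```

```bash
G="import sys
from bench import arm
s=arm.read_state();print(s['clock'],s['contact_force'].round(2),s['wrist_torque'].round(2),s['position'].round(2),s['ee_rot'])"
python3 -m pendant '[[0,0.0002,0.0003,0,0,0,0.02],[0,0,0.0003,0,0,0,0.02],[0,0,0,0,0,0,0.02]]'>/dev/null;python3 -c "$G";python3 -m pendant '[[0,0,0.0003,0,0,0,0.02],[0,0,0,0,0,0,0.02]]'>/dev/null;python3 -c "$G"
```

```text
15.7 [-0.91 -7.02  2.13] [-1.83  0.26 -0.11] [546.54 236.67  84.78] [-6.88297630e-01  7.25427782e-01 -4.96086754e-04 -8.12547545e-04]
15.9 [-1.67 -6.69  4.1 ] [-1.85  0.39 -0.05] [546.54 236.66  84.76] [-6.88305568e-01  7.25420281e-01 -5.09741094e-04 -7.75390810e-04]
```

```bash
G="import sys
from bench import arm
s=arm.read_state();print(s['clock'],s['contact_force'].round(2),s['wrist_torque'].round(2),s['position'].round(2),s['ee_rot'])"
python3 -m pendant '[[0,0,0,0,0,0,0.05],[0,0,0,0,0,0,0.05],[0,0,0,0,0,0,0.05],[0,0,0,0,0,0,0.05]]'>/dev/null;python3 -c "$G";python3 -m pendant '[[0,0.0003,0,0,0,0,0.03],[0,0,0,0,0,0,0.02],[0,0,0,0,0,0,0.02],[0,0,0,0,0,0,0.02],[0,0,0,0,0,0,0.02]]'>/dev/null;python3 -c "$G"
```

```text
16.3 [-0.75  0.04 -0.83] [0.01 0.02 0.02] [546.84 238.6   83.92] [-6.88581675e-01  7.25158498e-01 -4.39989830e-05  6.54645080e-04]
16.8 [-1.39  2.02  2.99] [0.39 0.34 0.12] [546.36 238.37  84.05] [-6.88545467e-01  7.25193020e-01 -1.45045453e-05  4.72060315e-04]
```

```bash
G="import sys
from bench import arm
s=arm.read_state();print(s['clock'],s['contact_force'].round(2),s['wrist_torque'].round(2),s['position'].round(2))"
python3 -m pendant '[[-0.0005,0.0003,-0.0003,0,0,0,0.02],[-0.0005,0,0,0,0,0,0.02],[0,0,0,0,0,0,0.02]]'>/dev/null;python3 -c "$G";python3 -m pendant '[[-0.0004,0,0,0,0,0,0.02],[-0.0004,0,0,0,0,0,0.02],[0,0,0,0,0,0,0.02]]'>/dev/null;python3 -c "$G"
```

```text
17.1 [ 2.44 -2.82  1.44] [-0.71 -0.69  0.16] [546.33 238.42  84.04]
17.4 [ 3.49 -6.05  0.98] [-1.54 -1.    0.09] [546.3  238.5   84.04]
```

```bash
G="import sys
from bench import arm
s=arm.read_state();print(s['clock'],s['contact_force'].round(2),s['wrist_torque'].round(2),s['position'].round(2))"
python3 -m pendant '[[-0.0003,-0.0003,-0.0002,0,0,0,0.02],[0,0,0,0,0,0,0.02],[0,0,0,0,0,0,0.02]]'>/dev/null;python3 -c "$G";python3 -m pendant '[[0,0,0,0,0,0,0.02],[0,0,0,0,0,0,0.02]]'>/dev/null;python3 -c "$G"
```

```text
17.7 [ 2.67 -6.7   1.07] [-1.61 -0.91  0.12] [546.3  238.53  84.05]
17.9 [ 4.04 -6.48  1.46] [-1.62 -0.94  0.15] [546.34 238.52  84.05]
```

```bash
G="import sys
from bench import arm
s=arm.read_state();print(s['clock'],s['contact_force'].round(2),s['wrist_torque'].round(2),s['position'].round(2))"
python3 -m pendant '[[-0.0002,-0.0004,0,0,0,0,0.02],[0,0,0,0,0,0,0.02],[0,0,0,0,0,0,0.02],[0,0,0,0,0,0,0.02]]'>/dev/null;python3 -c "$G";python3 -m pendant '[[0,0,0,0,0,0,0.02],[0,0,0,0,0,0,0.02],[0,0,0,0,0,0,0.02]]'>/dev/null;python3 -c "$G"
```

```text
18.3 [ 2.23 -5.79  2.46] [-1.66 -0.57  0.12] [546.34 238.49  84.02]
18.6 [ 2.23 -5.97  1.87] [-1.63 -0.67  0.13] [546.31 238.48  84.  ]
```

```bash
G="import sys
from bench import arm
s=arm.read_state();print(s['clock'],s['contact_force'].round(2),s['wrist_torque'].round(2),s['position'].round(2))"
python3 -m pendant '[[-0.0003,-0.0003,-0.0002,0,0,0,0.02],[-0.0002,0,0,0,0,0,0.02],[0,0,0,0,0,0,0.02]]'>/dev/null;python3 -c "$G";python3 -m pendant '[[0,0,0,0,0,0,0.02],[0,0,0,0,0,0,0.02],[0,0,0,0,0,0,0.02],[0,0,0,0,0,0,0.02],[0,0,0,0,0,0,0.02]]'>/dev/null;python3 -c "$G"
```

```text
18.9 [ 1.62 -6.48  2.6 ] [-1.89 -0.62  0.1 ] [546.3  238.52  84.01]
19.4 [ 2.03 -7.8   1.83] [-1.92 -0.61  0.15] [546.33 238.5   84.03]
```

```bash
python3 -m pendant '[[0,0,0,0,0,0,0.06],[0,0,0,0,0,0,0.06],[0,0,0,0,0,0,0.06],[0,0,-0.01,0,0,0,0.06],[0,0,-0.03,0,0,0,0.06],[0,0,-0.04,0,0,0,0.06],[0,0,-0.04,0,0,0,0.06],[0,0,-0.04,0,0,0,0.06],[0,0,-0.04,0,0,0,0.06],[0,0,-0.04,0,0,0,0],[0,0,0,0,0,0,0],[0,0,0,0,0,0,0]]'
python3 - <<'E'
from h import *
d=snap("wrist","w6")
s=arm.read_state();print(w2b(s["position"]))
E
```

```text
clock: 20.6
position: [546.9, 241.1, 326.2]
ee_rot: [-0.688, 0.725, 0.0, 0.002]
contact_force: [0.1, 0.1, -0.5]
gripper_width: 16.2
grasp_force: 0.0
[ 14.21037619  -0.5342258  324.51463456]
```

View pics/w6.png

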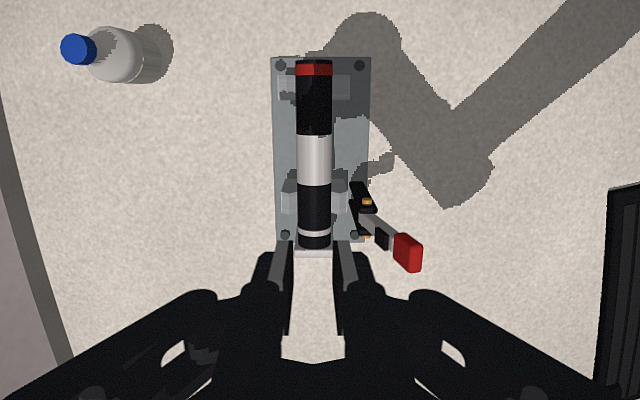

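The barrel lies along both V's with its nose, at (314,246), against the stop at row 252. The clamp is still open, tab at (408,252). Next I'll bring the closed fingers behind the tab.

```bash
python3 -m pendant '[[-0.017,0.04,0,0,0,0,0],[-0.017,0.04,0,0,0,0,0],[-0.017,0.04,0,0,0,0,0],[0,0.005,0.04,0,0,0,0],[0,0,0.04,0,0,0,0],[0,0,0.03,0,0,0,0],[0,0,0.015,0,0,0,0],[0,0,0,0,0,0,0],[0,0,0,0,0,0,0],[0,0,0,0,0,0,0]]'
python3 - <<'E'
from h import *
d=snap("wrist","w7");im=d["image"].astype(int)
s=arm.read_state();print(w2b(s["position"]))
d=snap("side","s7");a=cv2.resize(d["image"][80:220,200:340,::-1],None,fx=4,fy=4,interpolation=cv2.INTER_CUBIC);w=cv2.imread("pics/w7.png")[:,170:470]
cv2.imwrite("pics/c7.png",np.hstack([cv2.resize(a,(420,420)),cv2.resize(w,(315,420))]))
E
```

```text
clock: 21.65
position: [425.3, 298.6, 200.3]
ee_rot: [-0.688, 0.725, -0.0, 0.001]
contact_force: [0.5, -0.6, 0.3]
gripper_width: 0.1
grasp_force: 0.0
[ 65.65356194 123.50846277 200.44243113]
```

View pics/c7.png

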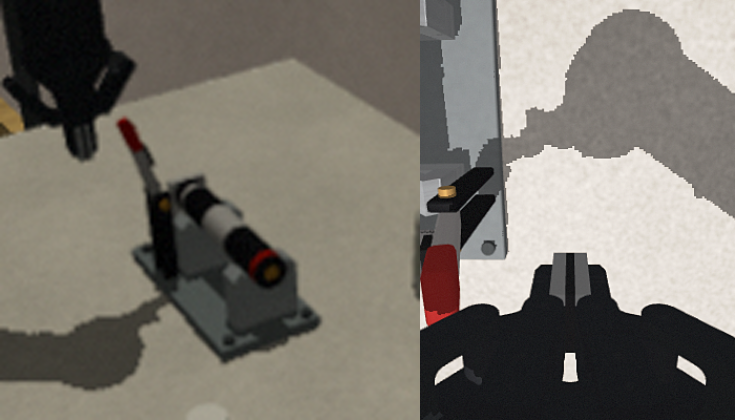

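The left crop shows the closed fingers behind the red tab at (128,135), with the barrel lying in the V's. The right crop shows the narrow finger tips beside the tab. I'll push towards block -y along the arc.

```bash
G="from h import *
s=arm.read_state();print(s['clock'],s['contact_force'].round(2),w2b(s['position']).round(1))"
python3 -m pendant '[[0,-0.01,0,0,0,0,0],[0,-0.01,0,0,0,0,0],[0,-0.003,0,0,0,0,0],[0,-0.003,0,0,0,0,0]]'>/dev/null;python3 -c "$G"
python3 -m pendant '[[0,-0.003,0,0,0,0,0],[0,-0.003,0,0,0,0,0]]'>/dev/null;python3 -c "$G"
python3 -m pendant '[[0,-0.003,0,0,0,0,0],[0,-0.003,0,0,0,0,0]]'>/dev/null;python3 -c "$G"
python3 -m pendant '[[0,-0.003,0,0,0,0,0],[0,-0.003,0,0,0,0,0]]'>/dev/null;python3 -c "$G"
```

```text
22.15 [-0.14  0.31 -0.32] [ 65.   97.3 199.3]
22.35 [-2.8  -0.34  1.71] [ 65.   92.1 199.4]
22.55 [-1.79 -0.52  1.26] [ 65.2  85.9 199.5]
22.75 [-1.85  0.8   2.05] [ 65.3  79.7 199.4]
```

```bash
G="from h import *
s=arm.read_state();print(s['clock'],s['contact_force'].round(2),w2b(s['position']).round(1))"
python3 -m pendant '[[0,-0.005,0,0,0,0,0],[0,-0.005,0,0,0,0,0],[0,-0.006,0,0,0,0,0],[0,-0.006,0,0,0,0,0]]'>/dev/null;python3 -c "$G"
python3 -m pendant '[[0,-0.006,0,0,0,0,0],[0,-0.006,0,0,0,0,0],[0,-0.006,0,0,0,0,0],[0,-0.006,0,0,0,0,0],[0,-0.006,0,0,0,0,0]]'>/dev/null;python3 -c "$G"
python3 -m pendant '[[0,-0.005,0.001,0,0,0,0],[0,-0.005,0.002,0,0,0,0],[0,-0.005,0.002,0,0,0,0]]'>/dev/null;python3 -c "$G"
```

```text
23.15 [-2.73  1.04 -0.83] [ 65.2  57.5 199.2]
23.65 [-2.41 -0.11 -0.65] [ 65.1  27.4 199.4]
23.95 [-1.44 -0.68  0.86] [ 65.2  12.5 194.3]
```

```bash
G="from h import *
s=arm.read_state();print(s['clock'],s['contact_force'].round(2),w2b(s['position']).round(1))"
python3 -m pendant '[[0,-0.005,0.0025,0,0,0,0],[0,-0.006,0.0035,0,0,0,0],[0,-0.005,0.0035,0,0,0,0]]'>/dev/null;python3 -c "$G"
python3 -m pendant '[[0,-0.004,0.0045,0,0,0,0],[0,-0.003,0.0045,0,0,0,0],[0,-0.003,0.0045,0,0,0,0]]'>/dev/null;python3 -c "$G"
python3 -m pendant '[[0,-0.002,0.0035,0,0,0,0],[0,-0.002,0.0035,0,0,0,0],[0,-0.002,0.0035,0,0,0,0]]'>/dev/null;python3 -c "$G"
```

```text
24.25 [-1.4  -0.08  0.15] [ 65.3  -3.7 184.7]
24.55 [-1.26  0.53  0.62] [ 65.3 -13.5 171.1]
24.85 [-1.5  -0.15  0.97] [ 65.3 -19.3 160.7]
```

Still in light contact (about 2 N). I'll continue down slowly until the pad meets the barrel.

```bash
G="from h import *
s=arm.read_state();print(s['clock'],s['contact_force'].round(2),w2b(s['position']).round(1))"
python3 -m pendant '[[0,-0.001,0.003,0,0,0,0],[0,-0.001,0.003,0,0,0,0],[0,-0.001,0.002,0,0,0,0]]'>/dev/null;python3 -c "$G"
python3 -m pendant '[[0,-0.001,0.002,0,0,0,0],[0,-0.001,0.0015,0,0,0,0],[0,0,0.0015,0,0,0,0]]'>/dev/null;python3 -c "$G"
python3 -m pendant '[[0,0,0.001,0,0,0,0],[0,0,0.001,0,0,0,0]]'>/dev/null;python3 -c "$G"
```

```text
25.15 [-0.77 -0.03  1.33] [ 65.2 -22.1 152.7]
25.45 [-0.39 -0.58  1.2 ] [ 65.3 -24.5 148. ]
25.65 [0.2  0.37 1.93] [ 65.3 -24.6 146.2]
```

```bash
G="from h import *
s=arm.read_state();print(s['clock'],s['contact_force'].round(2),w2b(s['position']).round(1))"
for i in 1 2 3; do python3 -m pendant '[[0,-0.0003,0.0007,0,0,0,0],[0,-0.0003,0.0007,0,0,0,0]]'>/dev/null;python3 -c "$G"; done
```

```text
25.85 [0.54 0.19 1.01] [ 65.3 -24.9 144.6]
26.05 [-0.25  0.42  1.6 ] [ 65.3 -25.2 143. ]
26.25 [-0.6   0.37  1.65] [ 65.2 -25.6 141.5]
```

```bash
G="from h import *
s=arm.read_state();print(s['clock'],s['contact_force'].round(2),w2b(s['position']).round(1))"
for i in 1 2 3; do python3 -m pendant '[[0,0,0.0005,0,0,0,0],[0,0,0.0005,0,0,0,0]]'>/dev/null;python3 -c "$G"; done
```

```text
26.45 [-0.88  0.45  1.47] [ 65.2 -25.7 140.5]
26.65 [-1.57  0.11  1.04] [ 65.2 -25.8 139.7]
26.85 [-1.29 -0.34  3.62] [ 65.2 -25.9 139. ]
```

```bash
G="from h import *
s=arm.read_state();print(s['clock'],s['contact_force'].round(2),w2b(s['position']).round(2))"
for i in 1 2; do python3 -m pendant '[[0,0,0.0002,0,0,0,0],[0,0,0,0,0,0,0]]'>/dev/null;python3 -c "$G"; done
```

```text
27.05 [-1.82  0.09  4.06] [ 65.21 -25.89 138.95]
27.25 [-2.59 -0.52  4.75] [ 65.21 -25.91 138.87]
```

```bash
G="from h import *
s=arm.read_state();print(s['clock'],s['contact_force'].round(2),w2b(s['position']).round(2))"
python3 -m pendant '[[0,0.0003,0.0003,0,0,0,0],[0,0,0,0,0,0,0]]'>/dev/null;python3 -c "$G"; python3 -m pendant '[[0,0,0,0,0,0,0],[0,0,0,0,0,0,0]]'>/dev/null;python3 -c "$G"
```

```text
27.45 [-2.51 -1.04  5.65] [ 65.2  -25.89 138.86]
27.65 [-2.29 -1.17  5.56] [ 65.22 -25.89 138.86]
```

```bash
G="from h import *
s=arm.read_state();print(s['clock'],s['contact_force'].round(2),w2b(s['position']).round(2))"
python3 -m pendant '[[0,0.0004,0.0002,0,0,0,0],[0,0,0,0,0,0,0],[0,0,0,0,0,0,0]]'>/dev/null;python3 -c "$G"; python3 -m pendant '[[0,0,0,0,0,0,0],[0,0,0,0,0,0,0],[0,0,0,0,0,0,0],[0,0,0,0,0,0,0]]'>/dev/null;python3 -c "$G"
```

```text
27.95 [-1.73 -0.98  5.77] [ 65.19 -25.85 138.82]
28.35 [-1.17 -0.82  4.93] [ 65.23 -25.87 138.84]
```

```bash
G="from h import *
s=arm.read_state();print(s['clock'],s['contact_force'].round(2),w2b(s['position']).round(2))"
python3 -m pendant '[[0,0.0001,0.0002,0,0,0,0],[0,0,0,0,0,0,0],[0,0,0,0,0,0,0]]'>/dev/null;python3 -c "$G"; python3 -m pendant '[[0,0,0,0,0,0,0],[0,0,0,0,0,0,0],[0,0,0,0,0,0,0]]'>/dev/null;python3 -c "$G"; python3 -m pendant '[[0,0,0,0,0,0,0],[0,0,0,0,0,0,0],[0,0,0,0,0,0,0]]'>/dev/null;python3 -c "$G"
```

```text
28.65 [-1.06 -1.68  7.08] [ 65.24 -25.84 138.84]
28.95 [-1.71 -0.74  6.29] [ 65.22 -25.87 138.82]
29.25 [-1.71 -1.12  6.67] [ 65.2  -25.85 138.8 ]
```

Pressed steadily at about 6.3 N for more than half a second. I'll retreat and check.

```bash
python3 -m pendant '[[0,0,-0.002,0,0,0,0],[0,0,-0.005,0,0,0,0],[0,0,-0.02,0,0,0,0],[0,0,-0.04,0,0,0,0],[0,0,-0.04,0,0,0,0],[0.02,0,-0.04,0,0,0,0],[0.04,0,-0.04,0,0,0,0],[0.04,0,0,0,0,0,0],[0,0,0,0,0,0,0],[0,0,0,0,0,0,0]]'
python3 - <<'E'
from h import *
d=snap("wrist","w8");t=snap("side","s8")
a=cv2.resize(t["image"][100:220,200:340,::-1],(400,343),interpolation=cv2.INTER_CUBIC);w=cv2.resize(d["image"][:,170:520,::-1],(300,343))
cv2.imwrite("pics/c8.png",np.hstack([a,w]))
print(proj(d,[b2w(0,0,98),b2w(66,-30,116)]))
E
```

```text
clock: 30.25
position: [568.6, 194.4, 320.1]
ee_rot: [-0.688, 0.726, 0.0, 0.0]
contact_force: [-0.4, -0.6, 0.0]
gripper_width: 0.0
grasp_force: 0.0
[[337.43984642 196.83274876]
 [307.51322149 265.12490664]]
```

View pics/c8.png

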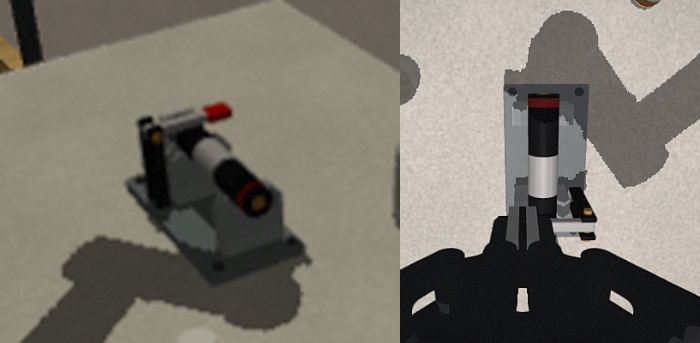

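The left crop shows the arm closed level across the barrel, red tab at (217,112). The barrel lies in both V's. One last check before handing in: whether the barrel shifted along the V's while I worked the clamp.

Run:
```python
from h import *
for f in ("w6","w8"):
    d=load(f);im=d["image"].max(2).astype(int);c=314 if f=="w6" else 337
    s=im[:,c-5:c+5].mean(1);r=np.flatnonzero(s[120:245]>130)+120;r=r[:np.argmax(np.r_[np.diff(r)>1,True])+1]
    print(f,r.min(),r.max(),[w2b(p).round(1) for p in onz(d,[(c,r.min()-.5),(c,r.max()+.5)],98)])
```

```text
w6 136 185 [array([-14.2,   0.4,  98. ]), array([35.9,  0.4, 98. ])]
w8 183 230 [array([-14.7,  -0.7,  98. ]), array([36. ,  0.2, 98. ])]
```

The barrel hasn't moved: its centre is at 10.7 mm in both pictures, which puts the nose at the stop. Handing in.

```bash
python3 -c "
from bench import arm
print(arm.job_done())"
```

```text
the job is handed in; nothing more can be done
None
```

The job is handed in at about 30 s: the barrel lies in both V's with its lens end at the stop (wrist push about 6–8 N including V friction, so the stop force itself wasn't measured), and the clamp is closed after a press of about 6–7 N on its tab.

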